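Release a ratchet bottle vice and rack the finished bottle

ROBOT

A 6-joint arm with a two-finger parallel gripper is mounted at the origin on a cart in front of the work surface, level with it; the furniture and walls round the work are solid. World frame = base frame: x ahead of the robot, y to its left, z up, the work surface at z = 0. Lengths are in m, angles in rad, forces in N, time in s.
With the tool pointing down it reaches from about 0.35 to 0.975 m from the base axis. Payload 4.9 kg.
Tool frame: the origin (TCP) lies at the very end of the fingers, on their centre line; the grasp point (between the pads) lies 19 mm behind it; z points along the fingers, y is the line along which they close (so a half turn about z gives the same grasp; the last joint's range is limited). The gripper opens to 85 mm and grips with 20 to 120 N. Pads are 22 mm wide; open, the fingers measure 114 mm over their backs; the gripper's body (76 mm by 85 mm) begins 54 mm behind the grasp point. The pads swing forward as they close: fully open they stand 13 mm farther back than shut.
Start: joints at [1.151, 0.053, 1.613, -0, 1.476, -0.119], TCP at [0.185, 0.597, 0.231] pointing down, gripper open.
Joint ranges: [-3.01, 3.01], [-1.01, 2.22], [0.06, 2.58], [-1.02, 4.17], [0.09, 2.62], [-3.14, 3.14]. Speed limits (rad/s): [2.57, 2.57, 3.14, 3.14, 3.14, 3.14].

INTERFACE

Orientations are given as a unit quaternion [w, x, y, z].
In Python, from plant import manip, vision, order gives the robot as it stands.
- The arm moves only by the tool play_rows, never from a script. Its argument "steps" is a list that holds one entry, the list of rows, each a list of 6 numbers: the shift along the tool's x, y, z in mm, then the turn, a rotation vector about the tool's x, y, z in degrees. A call has 1 to 12 rows; each row is the pose to reach, as a shift and turn from the pose commanded when the call began, along the tool's axes at that moment; what a row does not reach only later rows make up. A row lasts 1/12 s, in which the tool goes at most 41.7 mm and 7.16 degrees, less where a joint would pass 70% of its speed; a pose out of reach is approached as far as the arm can. A call with a gripper value outside its range is refused whole. "claw" is the gripper's target within -1 to 1 (fully open at 1, half-way at 0, shut at -1), set as the call begins (left out, the last holds). The fingers move at their own pace and stop on an object; the grip force is fixed at half the most. Time passes only in rows, so rows that repeat a pose let the fingers close. It gives the time, the measured TCP pose, the force, the opening and the grip force at its end, in the units of the state.
- manip.state(): the state, without advancing time (a new reading comes with each control period).
- vision.grab_frame(name): name is "scene" or "top" or "wrist"; returns (picture, depth): 420x560x3 uint8, blue, green, red; 420x560 float32, m along the optical axis (not along the pixel's ray), 0 where there is no reading.
- vision.camera_info(name): a dict with "K" (3x3 intrinsics, pixels), "eye" and "orientation" of the camera in the world; the wrist camera has in their place "T_tool_cam" (4x4, takes a point from camera to tool coordinates, whose origin is the TCP and whose axes are the flange's). Camera axes: x right, y down, z forward; pixel columns grow to the right and rows downward; lengths in m; the calibration is good to about 2 mm. The wrist camera is an equidistant fisheye: a pixel r from the principal point sees the ray r / f radians off the axis. A picture is of the moment at which its call begins: read the wrist's pose just before it. camera_info takes no time and is no camera call.
- order.job_done(): hands the job in; it is judged then, once.
The state is a dict: "time": time; "joint_pos": joint angles; "joint_vel": joint speeds; "joint_efforts": joint torques, N m; "tool_pos": TCP position; "tool_rot": TCP orientation; "contact_force": force on the tool from outside, world axes, zero at the start; "ft_torque": the same for the moment, N m; "gripper_width": opening from 0.0 (shut) to 1.0 (fully open); "grasp_force": force on a finger pad.
Only numpy, scipy, OpenCV 4.12 (cv2) and the standard library are available. Lean on these libraries where they do the work, as an engineer would, in place of code of your own. Each camera call takes 0.05 s, during which the arm holds its last target. There are 200 camera calls.

TASK

The bottle held in the small bench vice is finished. Tip the vice's ratchet pawl over to its off position by its ball lever, draw the moving jaw all the way back to its end stop, then take the bottle out and stand it upright in the punched tray beside the vice, with the two bottles already there. Set it down rather than drop it, leave the pawl off and the jaw fully open, and do not knock over or shove the other bottles, the standing cartons or the roll of tape.

Things in the scene. Friction and masses are not known exactly. Their poses are not given: they have to be found in the camera images.
- vice: Ratchet bottle vice, fixed: grey bed 116 x 300 mm, top face 16 mm above the table. Origin under the bed's centre; y along the slide, x across, z up. Fixed V jaw at the -y end (70 mm wide, top z = 59 mm); the moving jaw opens towards +y, to a low end stop wall (top z = 45 mm). Toothed steel rack (8 mm pitch) along the -x edge, at x = -45 mm, top z = 31 mm.
- jaw (a joint): Moving jaw along the vice's +y (m): 0 clamped on the bottle as found, 0.090 fully open at the end stop. Stays where it is left (about 1.5 N friction, 0.7 kg). While the pawl is down it moves only towards closed; pulled back it stops at a tooth. Its sprung rubber pad presses the bottle with about 6 N, so it springs back a few mm when the pawl is freed.
- jaw_handle (a point): Middle of the grip bar of the moving jaw's bow handle: steel bar 12 mm thick along the vice's x, 42 mm clear between its two posts, axis 88 mm above the table, clear below it down to z = 58 mm. Rides with the jaw, at vice x = 7 mm, y = 22 mm + jaw value. Only the pawl's ball lies near, always at vice x below -34 mm. Axes as the vice's.
- pawl (a joint): Pawl angle (rad): 0 down, nose in the rack (locked, as found); 1.22 tipped fully over, off, at its stop. Pivots on the moving jaw about the vice's x, at vice x = -45 mm, y = 5 mm + jaw value, z = 46 mm. Held only by its ball's weight: it goes over centre about half way and stays on the side to which it leans. Under 3 N at the ball turns it.
- pawl_knob (a point): Centre of the black ball (22 mm across) on the pawl's lever, a 7 mm rod, 60 mm from the pivot. Locked, it leans to the vice's +y: ball at vice x = -45 mm, y = 35 mm + jaw value, z = 98 mm. Push it towards the vice's -y (bottle end): it passes over the top (z = 106 mm) and rests off at y = -34 mm + jaw value, z = 92 mm.
- bottle: The bottle clamped in the vice: 74 mm tall, about 0.035 kg, body 27 mm across up to 41 mm, black cap 18 mm across above. Origin at the centre of its underside, z along its axis. It stands on the bed at vice x = 0, y = -70 mm; its cap spans z = 57 to 90 mm. The moving jaw's forked lip (top z = 63 mm) lies over its shoulder, so it cannot be lifted before the jaw is drawn back.
- tray: Punched teal plastic tray, fixed: 171 mm along its x, 257 mm along its y, walls 52 mm high. Origin under its centre, z up. Flat inner floor at z = 2 mm, 140 x 226 mm. It stands left or right of the vice, its y axis pointing towards the robot; two bottles stand at its far (-y) end, the middle and near end are free.
- tray_bottle_a: Bottle already standing in the tray, same kind as the one in the vice; to be left alone. Origin at the centre of its underside.
- tray_bottle_b: Second bottle already standing in the tray, same kind; to be left alone. Origin at the centre of its underside.
- scale: Bench scale, 178 x 132 x 25 mm, fixed, on the other side of the vice from the tray; not used. Origin under its centre.
- scale_carton: Carton 34 x 34 x 132 mm standing on the scale; to be left alone. Origin at the centre of its underside.
- carton: Carton 34 x 34 x 135 mm standing on the table beyond the vice; to be left alone. Origin at the centre of its underside.
- tape: Roll of tape lying flat beyond the vice, 103 mm across, 25 mm high; to be left alone. Origin at the centre of its underside.

How it is judged:
On the way, in this order (a step that is already met when the one before it is completed fails the run):
1. the pawl is tipped fully over to off while the bottle still stands in the vice (value of joint pawl above 1 rad and z of bottle in the frame of vice below 0.024 m and angle between bottle's own z axis and vertical below 0.3 rad), for 0.2 s.
2. the jaw is drawn back to its end stop (within 8 mm) while the bottle still stands in the vice (value of joint jaw above 0.082 m and z of bottle in the frame of vice below 0.024 m and angle between bottle's own z axis and vertical below 0.3 rad), for 0.2 s.
At the end, for the whole second after the job is handed in: The bottle stands upright (within 7 degrees), still, on the floor inside the tray; the pawl is tipped over to off (angle above 1.0 rad); the moving jaw is within 8 mm of its end stop (value of joint pawl above 1 rad and value of joint jaw above 0.082 m and x of bottle in the frame of tray between -0.062 and 0.062 m and y of bottle in the frame of tray between -0.105 and 0.105 m and z of bottle in the frame of tray below 0.01 m and angle between bottle's own z axis and vertical below 0.12 rad and linear speed of bottle below 0.02 m/s); the robot touches nothing.
It fails at once if the bottle is dropped from more than about 25 mm (contact force between bottle and anything else below 0.02 N and height (world z) of bottle above 0.045 m).
It fails at once if a bottle in the tray is knocked over or shoved more than 40 mm (angle between any of tray_bottle_a, tray_bottle_b's own z axis and vertical above 0.6 rad or distance of any of tray_bottle_a, tray_bottle_b from where it was at the start of the episode above 0.04 m).
It fails at once if a standing carton is knocked over, or a carton or the tape roll shoved more than 40 mm (angle between any of scale_carton, carton's own z axis and vertical above 0.6 rad or distance of any of scale_carton, carton, tape from where it was at the start of the episode above 0.04 m).
It also fails if it takes over 58 s, if anything falls off the work surface, if the arm or the gripper's body presses on something with over 40 N, if the wrist force passes 120 N, or if a joint passes its speed limit or range.

## Working session

There is one attempt and no reset: what is moved stays moved. The work goes in short steps, Python scripts to look and compute and a tool call to move; the robot and the scene stay as the last step left them, time stands still between calls to the robot, and variables do not carry over. Pictures are saved under pics/ and viewed, at most 10 in all, crops included, and the job is handed in when it is done.

Besides the shell and the picture viewer there is one more tool, called after "Emit:" as name(argument=value, ...) on one line, values as JSON. play_rows: Moves the arm, as the interface text tells. Its arguments: {"type":"object","properties":{"steps":{"type":"array"},"claw":{"type":"number"}},"required":["steps"]}

```bash
mkdir -p pics; ls
python3 - <<'E'
from plant import manip, vision
import cv2, numpy as np
print(manip.state())
for n in ("scene","top"):
    i=vision.camera_info(n); print(n,i)
    p,d=vision.grab_frame(n); cv2.imwrite(f"pics/{n}0.png",p); np.savez(f"{n}0.npz",p=p,d=d)
E
```

```text
pics
{'time': 0.0, 'joint_pos': array([ 1.15099556e+00,  5.33702499e-02,  1.61431039e+00, -3.24124990e-05,
        1.47601379e+00, -1.18977368e-01]), 'joint_vel': array([-0.00060724,  0.00158775,  0.00049642, -0.00018077, -0.00181257,
       -0.00087541]), 'joint_efforts': array([ 1.11665024e-03, -3.93677258e+01, -3.70179069e+01, -7.78687195e-05,
        6.96096671e-03, -2.32133289e-05]), 'tool_pos': array([0.18492577, 0.59635055, 0.23004494]), 'tool_rot': array([-2.64135955e-04,  1.49843578e-01,  9.88709157e-01, -1.01727962e-03]), 'contact_force': array([ 0.91525626, -0.24128529,  0.68430145]), 'ft_torque': array([0.03109433, 0.02037934, 0.0279936 ]), 'grasp_force': 0.0, 'gripper_width': 0.995841969205189}
scene {'K': array([[398.51286501,   0.        , 279.73128696],
       [  0.        , 398.51286501, 208.45949573],
       [  0.        ,   0.        ,   1.        ]]), 'eye': array([-0.1604994 ,  0.44559205,  0.52432306]), 'orientation': array([ 0.26933105, -0.42999596,  0.73311541, -0.45288635])}
top {'K': array([[390.44108175,   0.        , 276.13262432],
       [  0.        , 390.44108175, 205.9605041 ],
       [  0.        ,   0.        ,   1.        ]]), 'eye': array([0.37997746, 0.02883624, 1.17731557]), 'orientation': array([-0.06940294,  0.70966793, -0.69805798,  0.06534313])}
```

View pics/scene0.png

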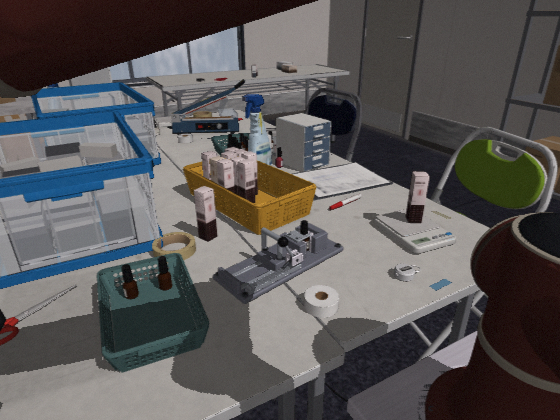

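View pics/top0.png

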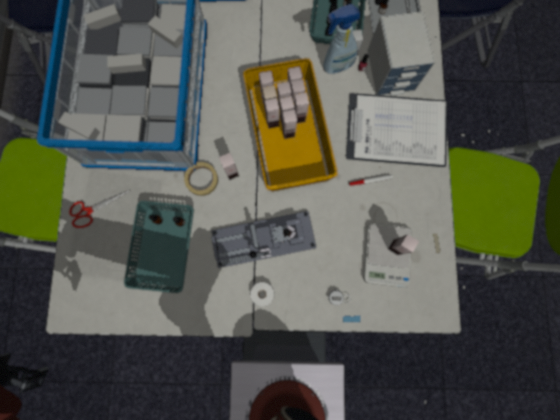

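The scene view shows the vice at about (285,258) with the tray at (152,310) left of it. In the top view the vice is at (263,238), with the bottle at its right end near (289,232) and the ball and handle near (263,250). The tray is at (160,245) with bottles at (155,217) and (180,220), the tape at (200,177) and the carton at (229,165).

```bash
cat > h.py <<'E'
import numpy as np, cv2
from scipy.spatial.transform import Rotation as R
from plant import manip, vision
def rot(q): return R.from_quat(np.roll(q,-1)).as_matrix()
def cloud(n,d):
    i=vision.camera_info(n);K=i["K"];v,u=np.mgrid[:420,:560]
    c=np.stack([(u-K[0,2])/K[0,0]*d,(v-K[1,2])/K[1,1]*d,d],-1)
    return c@rot(i["orientation"]).T+i["eye"]
def ray(n,u,v,z):
    i=vision.camera_info(n);K=i["K"]
    r=rot(i["orientation"])@np.array([(u-K[0,2])/K[0,0],(v-K[1,2])/K[1,1],1.])
    return i["eye"]+r*(z-i["eye"][2])/r[2]
E
python3 - <<'E'
from h import *
f=np.load("top0.npz");p,d=f["p"],f["d"];W=cloud("top",d)
hsv=cv2.cvtColor(p,cv2.COLOR_BGR2HSV)
print("table z",[np.round(W[r,c],3) for r,c in((300,220),(200,230),(260,340))])
sub=W[190:285,200:325]
m=((sub[...,2]>.009)&(sub[...,2]<.15)).astype(np.uint8)
m[:, :3]=0
n,l,s,c=cv2.connectedComponentsWithStats(m);k=[i for i in range(1,n) if s[i,4]>40]
print([(s[i]+[200,190,0,0,0]).tolist() for i in k])
i=max(k,key=lambda i:s[i,4]); q=sub[(l==i)&(sub[...,2]<.022)][:,:2]
r=cv2.minAreaRect(q.astype(np.float32)*1000);print("vice",r,cv2.boxPoints(r))
for n2,(a,b,x,y) in {"top":(185,290,200,330),"scene":(215,300,205,350)}.items():
    pp=np.load(n2+"0.npz")["p"][a:b,x:y];cv2.imwrite(f"pics/{n2}c.png",cv2.resize(pp,None,fx=5.5,fy=5.5,interpolation=2))
# tray
sub=W[185:300,115:205]; m=(sub[...,2]>.035)&(sub[...,2]<.06)
q=sub[m][:,:2];r=cv2.minAreaRect(q.astype(np.float32)*1000);print("tray",r,cv2.boxPoints(r))
tb=sub[(sub[...,2]>.064)&(sub[...,2]<.09)];print("tb",len(tb),np.round(tb[:,:3],3)[:40:2].tolist())
E
```

```text
table z [array([0.324, 0.197, 0.002]), array([ 0.624,  0.18 , -0.002]), array([ 0.446, -0.156,  0.002])]
[[212, 210, 105, 58, 3891]]
vice ((506.20623779296875, 73.24352264404297), (116.7238540649414, 299.4943542480469), 12.487619400024414) [[416.84537  206.82857 ]
 [481.60464  -85.580574]
 [595.56714  -60.341522]
 [530.80786  232.06763 ]]
tray ((477.408447265625, 372.8209228515625), (172.45880126953125, 256.0620422363281), 85.40292358398438) [[342.87817 297.13037]
 [598.11646 276.60748]
 [611.9387  448.51147]
 [356.70044 469.03436]]
tb 63 [[0.563, 0.398, 0.076], [0.563, 0.392, 0.076], [0.56, 0.4, 0.079], [0.561, 0.396, 0.072], [0.561, 0.39, 0.075], [0.558, 0.401, 0.075], [0.558, 0.394, 0.077], [0.558, 0.389, 0.075], [0.559, 0.386, 0.068], [0.559, 0.327, 0.073], [0.558, 0.319, 0.079], [0.554, 0.396, 0.079], [0.554, 0.391, 0.079], [0.555, 0.387, 0.073], [0.556, 0.332, 0.074], [0.556, 0.325, 0.077], [0.555, 0.319, 0.08], [0.552, 0.4, 0.074], [0.552, 0.394, 0.076], [0.552, 0.389, 0.074]]
```

View pics/topc.png

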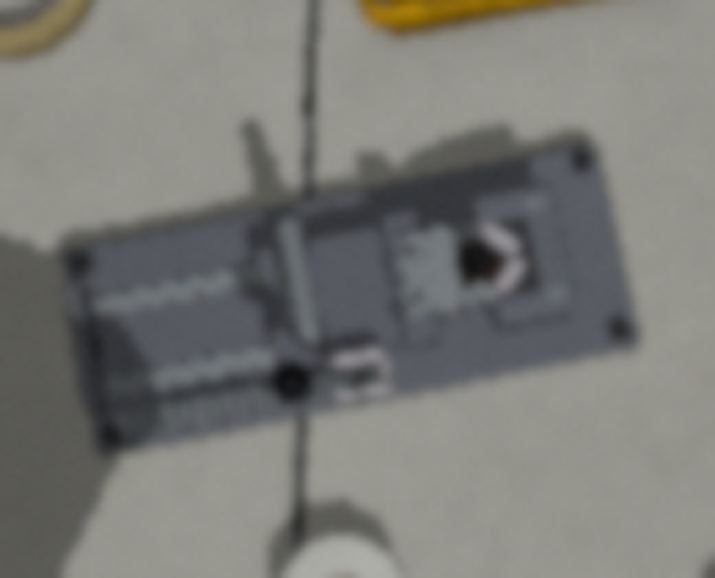

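```bash
cat >> h.py <<'E'
A=np.deg2rad(12.49);VC=np.array([.5062,.0732,0]);RV=R.from_euler('z',A).as_matrix()
def vw(x,y,z): return VC+RV@np.array([x,y,z])/1000
def wv(p): return RV.T@(np.asarray(p)-VC)*1000
E
python3 - <<'E'
from h import *
f=np.load("top0.npz");W=cloud("top",f["d"])
V=(W-VC)@RV*1000
m=(abs(V[...,0])<65)&(abs(V[...,1])<155)
for lo,hi in((80,86),(86,93),(93,97),(97,115)):
    k=m&(V[...,2]>lo)&(V[...,2]<hi);print(lo,np.round(V[k][:14]).astype(int).tolist())
def px(p,n="top"):
    i=vision.camera_info(n);c=rot(i["orientation"]).T@(p-i["eye"]);h=i["K"]@c;return h[:2]/h[2]
for n,o in (("top",(200,185)),("scene",(205,215))):
  for name,q in dict(bottlecap=(0,-70,90),ball=(-45,35,98),handle=(7,22,88)).items():
    u=px(vw(*q),n);print(n,name,u.round(1),((u-o)*5.5).round())
E
```

```text
80 [[-3, -78, 83], [-24, 18, 83], [-25, 27, 83], [-42, 25, 84], [-45, 23, 81], [-48, 26, 85]]
86 [[38, 26, 90], [36, 18, 91], [33, 21, 91], [32, 27, 93], [31, 22, 91], [30, 19, 91], [29, 27, 93], [27, 19, 92], [27, 28, 89], [24, 17, 90], [7, -68, 86], [6, -71, 90], [5, -74, 91], [23, 26, 93]]
93 [[36, 23, 97], [36, 20, 95], [34, 26, 96], [33, 24, 97], [32, 18, 95], [31, 24, 94], [25, 25, 95], [24, 22, 96], [24, 20, 95], [23, 29, 94], [22, 23, 95], [3, -67, 94], [2, -76, 94], [19, 24, 94]]
97 [[28, 25, 97], [27, 22, 97], [13, 24, 99], [-2, 22, 98], [-35, 39, 98], [-36, 36, 104], [-36, 34, 104], [-37, 31, 105], [-37, 42, 103], [-38, 39, 109], [-39, 37, 106], [-39, 34, 107], [-40, 31, 109], [-40, 29, 106]]
top bottlecap [287.2 230.2] [479. 249.]
top ball [253.2 253.3] [293. 376.]
top handle [254.5 234.4] [300. 272.]
scene bottlecap [304.4 220.8] [547.  32.]
scene ball [283.7 241.2] [433. 144.]
scene handle [272.1 233.9] [369. 104.]
```

View pics/scenec.png

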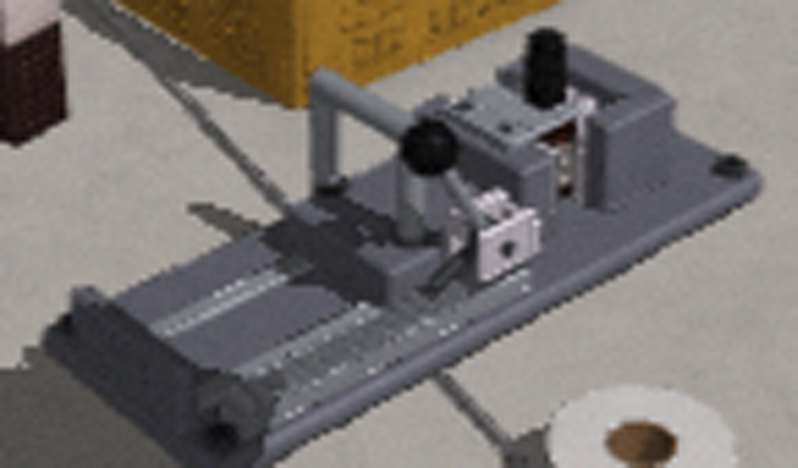

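The crops confirm the vice pose. The ball shows at (292,380) against a predicted (293,376), and the cap at (482,258) against (479,249). In the scene crop the ball is at (428,148) and the cap top at (546,35). The bed fits at 117 x 299 mm and the tray at 172 x 256 mm, so I'll move now.

Emit:
play_rows(steps=[[[-10, -10, 0, 0, 0, -2], [-35, -33, 0, 0, 0, -5], [-65, -62, 0, 0, 0, -8], [-95, -91, 0, 0, 0, -11], [-125, -120, 0, 0, 0, -14], [-155, -148, 0, 0, 0, -17], [-185, -177, 0, 0, 0, -20], [-215, -206, 0, 0, 0, -23], [-245, -234, 0, 0, 0, -26], [-275, -263, 0, 0, 0, -28], [-300, -287, 0, 0, 0, -29.7], [-320, -306, 0, 0, 0, -29.7]]], claw=-1)

```text
time: 1.1
tool_pos: [0.4007, 0.2074, 0.2309]
tool_rot: [-0.0, -0.108, 0.994, -0.0]
contact_force: [-0.7, 0.2, 0.3]
gripper_width: 0.003
grasp_force: 0.0
```

```bash
cat > go.py <<'E'
import sys
from h import *
# usage: go.py x y z (mm) in vice frame, or "w" x y z in world
a=sys.argv[1:];w=a[0]=="w";t=np.array(list(map(float,a[w:])))
t=t/1000 if w else vw(*t)
s=manip.state();T=rot(s["tool_rot"])
print("t",s["time"],"vice pos",wv(s["tool_pos"]).round(1),"world",(s["tool_pos"]*1000).round(1),"width",s["gripper_width"],"gf",s["grasp_force"],"F",s["contact_force"].round(1))
print("delta tool",(T.T@(t-s["tool_pos"])*1000).round(1))
D=T.T@(RV@np.diag([1,-1,-1]));D2=T.T@(RV@np.diag([-1,1,-1]))
print("turn",[np.rad2deg(R.from_matrix(d).as_rotvec()).round(2) for d in(D,D2)])
E
python3 go.py -50 72 88
```

```text
t 1.1 vice pos [-74.  153.8 230.9] world [400.7 207.4 230.9] width 0.0030015641789609116 gf 0.0 F [-0.7  0.2  0.3]
delta tool [-24.1 -81.7 143. ]
turn [array([-1.0000e-02,  4.0000e-02,  1.7993e+02]), array([-0.03, -0.01, -0.07])]
```

Emit:
play_rows(steps=[[[-8, -15, 15, 0, 0, 0], [-16, -40, 40, 0, 0, 0], [-24, -65, 70, 0, 0, 0], [-24, -80, 95, 0, 0, 0], [-24, -82, 115, 0, 0, 0], [-24, -82, 130, 0, 0, 0], [-24, -82, 140, 0, 0, 0], [-24, -82, 143, 0, 0, 0], [-24, -82, 143, 0, 0, 0]]])

```text
time: 1.85
tool_pos: [0.4406, 0.135, 0.0876]
tool_rot: [-0.001, -0.109, 0.994, -0.0]
contact_force: [0.9, 0.7, 0.2]
gripper_width: -0.002
grasp_force: 0.0
```

```bash
python3 go.py -50 0 88
```

```text
t 1.85 vice pos [-50.6  74.5  87.6] world [440.6 135.   87.6] width -0.00224608200876805 gf 0.0 F [0.9 0.7 0.2]
delta tool [ -0.6 -74.5  -0.5]
turn [array([-1.6000e-01, -1.0000e-02,  1.7999e+02]), array([ 0.01, -0.1 , -0.01])]
```

Emit:
play_rows(steps=[[[0, -5, 0, 0, 0, 0], [0, -11, 0, 0, 0, 0], [0, -17, 0, 0, 0, 0], [0, -23, 0, 0, 0, 0], [0, -29, 0, 0, 0, 0], [0, -35, 0, 0, 0, 0], [0, -41, 0, 0, 0, 0], [0, -48, 0, 0, 0, 0], [0, -55, 0, 0, 0, 0], [0, -62, 0, 0, 0, 0], [0, -69, 0, 0, 0, 0], [0, -74, 0, 0, 0, 0]]])

```text
time: 2.85
tool_pos: [0.4574, 0.0618, 0.0883]
tool_rot: [-0.0, -0.108, 0.994, -0.0]
contact_force: [-0.0, 0.8, -0.1]
gripper_width: -0.003
grasp_force: 0.0
```

```bash
python3 go.py -50 0 88
python3 - <<'E'
from h import *
p,d=vision.grab_frame("scene");cv2.imwrite("pics/s1.png",cv2.resize(p[200:300,200:360],None,fx=5,fy=5,interpolation=2))
E
```

```text
t 2.85 vice pos [-50.1  -0.6  88.3] world [457.4  61.8  88.3] width -0.0027113898514283066 gf 0.0 F [-0.   0.8 -0.1]
delta tool [-0.1  0.6  0.3]
turn [array([-1.0000e-02,  1.0000e-02,  1.7995e+02]), array([-0.01, -0.  , -0.05])]
```

View pics/s1.png

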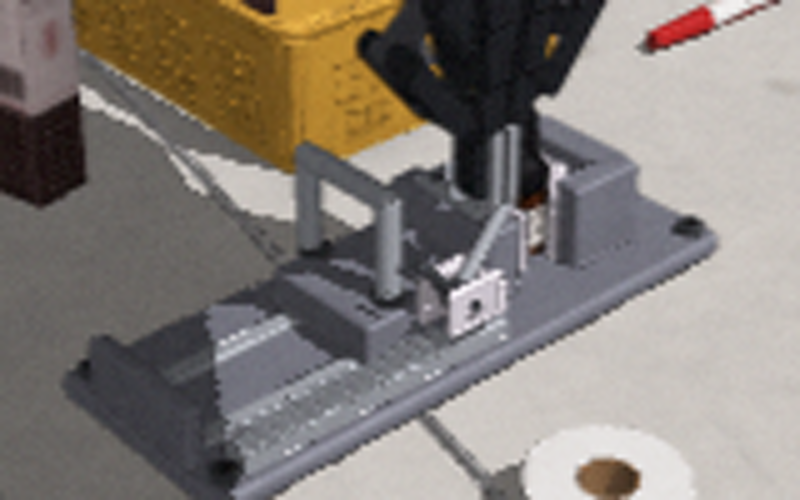

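The lever now leans to the bottle side, with the rod rising from (470,280) to (510,130) at the fingers, so the pawl is over centre. Next I'll lift and straddle the handle.

Emit:
play_rows(steps=[[[0, 6, -8, 0, 0, 0], [0, 14, -28, 0, 0, 0], [-10, 22, -42, 0, 0, 0], [-30, 26, -45, 0, 0, 0], [-50, 26, -45, 0, 0, 0], [-57, 26, -45, 0, 0, 0], [-57, 26, -35, 0, 0, 0], [-57, 26, -15, 0, 0, 0], [-57, 26, 3, 0, 0, 0], [-57, 26, 14, 0, 0, 0], [-57, 26, 18, 0, 0, 0], [-57, 26, 18, 0, 0, 0]]], claw=0)

```text
time: 3.9
tool_pos: [0.5055, 0.1003, 0.0685]
tool_rot: [-0.002, -0.109, 0.994, 0.0]
contact_force: [0.3, 0.2, -0.4]
gripper_width: 0.498
grasp_force: 0.0
```

```bash
python3 go.py 7 25 70
python3 - <<'E'
from h import *
p,d=vision.grab_frame("scene");cv2.imwrite("pics/s2.png",cv2.resize(p[200:300,200:360],None,fx=5,fy=5,interpolation=2))
E
```

```text
t 3.9 vice pos [ 5.2 26.6 68.5] world [505.5 100.3  68.5] width 0.49785631872190783 gf 0.0 F [ 0.3  0.2 -0.4]
delta tool [-1.8 -1.6 -1.5]
turn [array([-3.3000e-01, -5.0000e-02,  1.7997e+02]), array([ 0.03, -0.21, -0.03])]
```

View pics/s2.png

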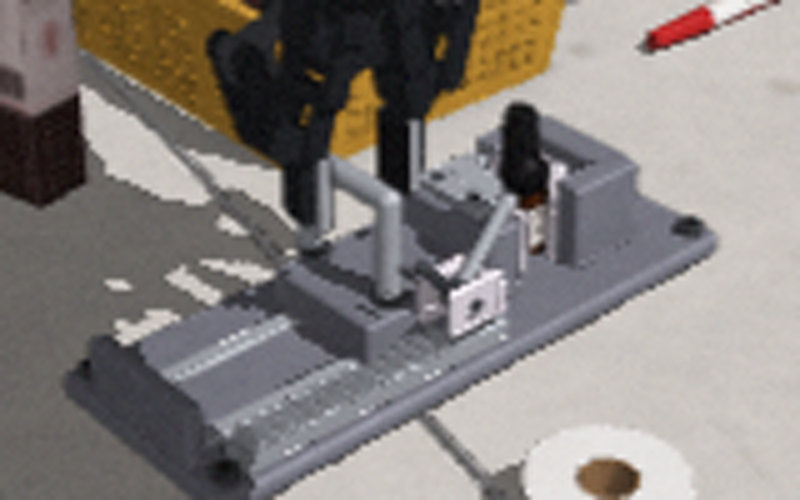

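The fingers straddle the grip bar, with the bar end at (345,170), and the ball rests at the bottle end near (518,185). I'll close and pull.

Emit:
play_rows(steps=[[[0, 0, -1, 0, 0, 0], [0, 0, -1, 0, 0, 0], [0, 0, -1, 0, 0, 0], [0, 0, -1, 0, 0, 0], [0, 0, -1, 0, 0, 0], [0, 0, -1, 0, 0, 0], [0, 0, -1, 0, 0, 0], [0, 0, -1, 0, 0, 0]]], claw=-1)

```text
time: 4.62
tool_pos: [0.5081, 0.1012, 0.073]
tool_rot: [0.001, -0.109, 0.994, 0.001]
contact_force: [-2.3, 4.0, 6.4]
gripper_width: 0.116
grasp_force: 58.6
```

```bash
python3 go.py 7 112 69
```

```text
t 4.6167 vice pos [ 7.9 26.9 73. ] world [508.1 101.2  73. ] width 0.11635935892417375 gf 58.6115562915802 F [-2.3  4.   6.4]
delta tool [ 0.9 85.1  4.1]
turn [array([ 1.8000e-01, -1.1000e-01,  1.7998e+02]), array([ 0.07,  0.12, -0.02])]
```

Emit:
play_rows(steps=[[[0, 3, 0, 0, 0, 0], [0, 9, 0, 0, 0, 0], [0, 17, 0, 0, 0, 0], [0, 25, 0, 0, 0, 0], [0, 33, 0, 0, 0, 0], [0, 41, 0, 0, 0, 0], [0, 49, 0, 0, 0, 0], [0, 57, 0, 0, 0, 0], [0, 65, 0, 0, 0, 0], [0, 73, 0, 0, 0, 0], [0, 79, 0, 0, 0, 0], [0, 82, 0, 0, 0, 0]]])

```text
time: 5.62
tool_pos: [0.4906, 0.1806, 0.0731]
tool_rot: [0.001, -0.109, 0.994, -0.001]
contact_force: [-2.1, -2.1, 5.9]
gripper_width: 0.115
grasp_force: 58.8
```

```bash
python3 go.py 7 112 70
```

```text
t 5.6167 vice pos [  8.  108.3  73.1] world [490.6 180.6  73.1] width 0.11456948737714301 gf 58.76879811286926 F [-2.1 -2.1  5.9]
delta tool [1.  3.7 3.1]
turn [array([-1.9000e-01, -1.4000e-01, -1.7998e+02]), array([-0.09,  0.12,  0.02])]
```

Emit:
play_rows(steps=[[[0, 1, 0, 0, 0, 0], [0, 2, 0, 0, 0, 0], [0, 3, 0, 0, 0, 0], [0, 4, 0, 0, 0, 0], [0, 4, 0, 0, 0, 0], [0, 4, 0, 0, 0, 0]]])

```text
time: 6.12
tool_pos: [0.4898, 0.1842, 0.0731]
tool_rot: [0.001, -0.109, 0.994, -0.0]
contact_force: [-2.0, -1.3, 5.7]
gripper_width: 0.112
grasp_force: 58.8
```

```bash
python3 go.py 7 112 70
python3 - <<'E'
from h import *
p,d=vision.grab_frame("scene");cv2.imwrite("pics/s3.png",cv2.resize(p[200:300,200:360],None,fx=5,fy=5,interpolation=2))
E
```

```text
t 6.1167 vice pos [  8.  111.9  73.1] world [489.8 184.2  73.1] width 0.11215196279522531 gf 58.77720594406128 F [-2.  -1.3  5.7]
delta tool [1.  0.1 3.1]
turn [array([1.8000e-01, 1.1000e-01, 1.7999e+02]), array([-0.07,  0.12, -0.01])]
```

View pics/s3.png

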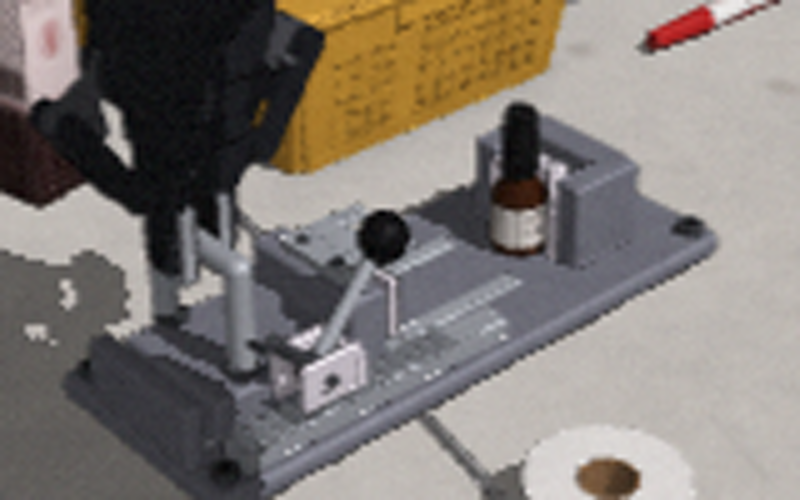

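The jaw is back near the stop wall, the ball leans to the bottle end at (385,235), and the bottle still stands at (518,210). I'll pull a little more to feel the stop.

Emit:
play_rows(steps=[[[0, 1, 0, 0, 0, 0], [0, 2, 0, 0, 0, 0], [0, 3, 0, 0, 0, 0], [0, 3, 0, 0, 0, 0]]])

```text
time: 6.5
tool_pos: [0.4891, 0.187, 0.0731]
tool_rot: [0.001, -0.109, 0.994, -0.001]
contact_force: [-0.6, -1.1, 5.7]
gripper_width: 0.116
grasp_force: 58.8
```

```bash
python3 go.py 7 115 70
```

```text
t 6.5 vice pos [  8.  114.8  73.1] world [489.1 187.   73.1] width 0.1161174268327239 gf 58.783798813819885 F [-0.6 -1.1  5.7]
delta tool [1.  0.2 3.1]
turn [array([1.8000e-01, 1.2000e-01, 1.7999e+02]), array([-0.08,  0.11, -0.01])]
```

Emit:
play_rows(steps=[[[0, 1, 0, 0, 0, 0], [0, 2, 0, 0, 0, 0], [0, 2, 0, 0, 0, 0], [0, 2, 0, 0, 0, 0]]])

```text
time: 6.83
tool_pos: [0.489, 0.1875, 0.0731]
tool_rot: [0.001, -0.109, 0.994, -0.002]
contact_force: [-1.8, -5.7, 5.5]
gripper_width: 0.116
grasp_force: 58.9
```

```bash
python3 go.py 7 115 70;python3 - <<'E'
from h import *
f,d=vision.grab_frame("top");W=cloud("top",d);V=(W-VC)@RV*1000
m=(abs(V[...,0]+45)<11)&(abs(V[...,1]-60)<50)&(V[...,2]>75)&(V[...,2]<112)
print("ball",np.median(V[m],0).round(1),m.sum())
m=(abs(V[...,0])<20)&(abs(V[...,1]+70)<20)&(V[...,2]>80)
print("cap",np.median(V[m],0).round(1),m.sum())
E
```

```text
t 6.8333 vice pos [  8.  115.3  73.1] world [489.  187.5  73.1] width 0.1155062207105029 gf 58.90164613723755 F [-1.8 -5.7  5.5]
delta tool [ 1.  -0.3  3.1]
turn [array([-1.6000e-01, -4.4000e-01, -1.7999e+02]), array([-0.28,  0.1 ,  0.  ])]
ball [-46.3  56.7 100.2] 52
cap [ -1.6 -68.5  90. ] 27
```

The stop is reached: the force rose to 5.7 N as motion ceased, which puts the vice origin about 3 mm further along +y. I'll release and go over to the bottle.

Emit:
play_rows(steps=[[[0, 0, 0, 0, 0, 0], [0, 0, 0, 0, 0, 0], [0, 0, 0, 0, 0, 0], [0, 0, 0, 0, 0, 0], [0, 0, 0, 0, 0, 0], [0, 0, -10, 0, 0, 0], [0, 0, -30, 0, 0, 0], [0, 0, -55, 0, 0, 0], [0, 0, -70, 0, 0, 0], [2, -15, -75, 0, 0, 0], [4, -40, -75, 0, 0, 0], [6, -70, -75, 0, 0, 0]]], claw=0)

```text
time: 7.88
tool_pos: [0.4975, 0.1199, 0.1482]
tool_rot: [0.001, -0.11, 0.994, 0.0]
contact_force: [0.4, -0.6, -0.2]
gripper_width: 0.503
grasp_force: 0.0
```

```bash
python3 go.py -1 -67.5 80
```

```text
t 7.8833 vice pos [  1.6  47.5 148.2] world [497.5 119.9 148.2] width 0.5030245158042669 gf 0.0 F [ 0.4 -0.6 -0.2]
delta tool [   3.  -115.    68.2]
turn [array([  -0.25,   -0.  , -179.86]), array([-0.  ,  0.16,  0.14])]
```

Emit:
play_rows(steps=[[[1, -20, 0, 0, 0, 0], [2, -48, 0, 0, 0, 0], [3, -76, 0, 0, 0, 0], [3, -100, 0, 0, 0, 0], [3, -112, 0, 0, 0, 0], [3, -115, 5, 0, 0, 0], [3, -115, 20, 0, 0, 0], [3, -115, 40, 0, 0, 0], [3, -115, 56, 0, 0, 0], [3, -115, 65, 0, 0, 0], [3, -115, 68, 0, 0, 0], [3, -115, 68, 0, 0, 0]]])

```text
time: 8.88
tool_pos: [0.5181, 0.0075, 0.0775]
tool_rot: [-0.001, -0.109, 0.994, 0.0]
contact_force: [0.2, 0.2, -0.1]
gripper_width: 0.501
grasp_force: 0.0
```

```bash
python3 go.py -1 -67.5 65
python3 - <<'E'
from h import *
p,d=vision.grab_frame("scene")
a=cv2.resize(p[195:290,250:350],(600,570),interpolation=2)
cv2.imwrite("pics/s4.png",a)
E
```

```text
t 8.8833 vice pos [ -2.6 -66.8  77.5] world [518.1   7.5  77.5] width 0.5013304791963561 gf 0.0 F [ 0.2  0.2 -0.1]
delta tool [-1.6 -0.8 12.5]
turn [array([ 1.5000e-01,  8.0000e-02, -1.7998e+02]), array([ 0.05, -0.1 ,  0.02])]
```

View pics/s4.png

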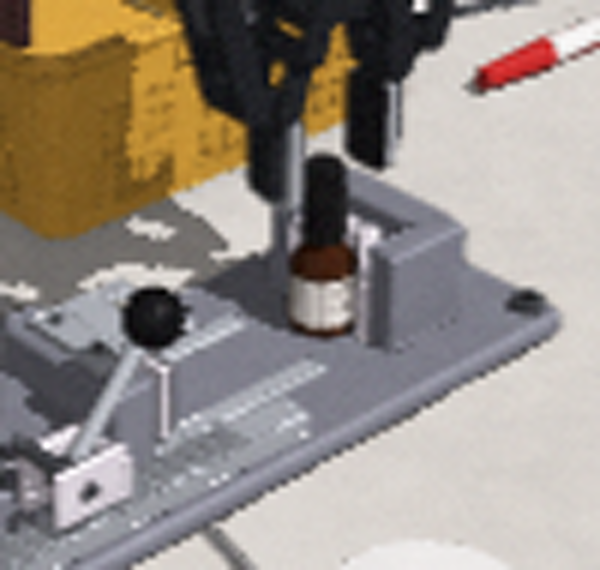

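Run:
```python
from h import *
# cap top centre ~ crop (325,163); tip corners crop
for nm,u,v,z in (("captop",325,163,90),("captop_front",325,172,90),("Ltip lowest",268,200,80),("Rtip lowest",368,166,80)):
    print(nm,wv(ray("scene",250+u/6,195+v/6,z/1000)).round(1))
p,d=vision.grab_frame("scene");V=(cloud("scene",d)-VC)@RV*1000
m=(abs(V[...,0])<25)&(abs(V[...,1]+68)<16)&(V[...,2]>62)&(V[...,2]<95)
q=V[m];print(len(q));
for lo in range(62,92,6):
    k=q[(q[:,2]>lo)&(q[:,2]<lo+6)]
    if len(k):print(lo,k.min(0).round(),k.max(0).round(),k.mean(0).round(1))
for n in("L","R"):
    s=1 if n=="L" else -1
    m=(abs(V[...,0])<25)&(s*(V[...,1]+67)>18)&(s*(V[...,1]+67)<45)&(V[...,2]>74)&(V[...,2]<100)
    print(n,m.sum(),V[m].min(0).round(),V[m].max(0).round(),np.median(V[m],0).round(1))
```

```text
captop [ -4.2 -64.9  90. ]
captop_front [ -9.3 -59.9  90. ]
Ltip lowest [  2.3 -41.3  80. ]
Rtip lowest [ -4.1 -88.8  80. ]
98
62 [-12. -70.  62.] [  1. -57.  68.] [ -6.5 -62.2  64.7]
68 [-10. -70.  68.] [  2. -56.  74.] [ -5.8 -61.3  71.1]
74 [-11. -71.  75.] [  1. -57.  80.] [ -6.4 -62.5  77. ]
80 [-10. -70.  80.] [ -0. -58.  85.] [ -6.5 -62.4  82.8]
86 [-12. -73.  87.] [  5. -57.  92.] [ -3.7 -64.5  89.5]
L 55 [-12. -47.  81.] [  7. -31. 100.] [ -6.7 -38.7  92.3]
R 62 [ -11. -102.   82.] [ 12. -86. 100.] [ -3.1 -88.9  91.7]
```

Emit:
play_rows(steps=[[[0, 1, 4, 0, 0, 0], [0, 2, 8, 0, 0, 0], [0, 2.5, 11, 0, 0, 0], [0, 2.5, 12, 0, 0, 0], [0, 2.5, 12, 0, 0, 0]]])

```text
time: 9.4
tool_pos: [0.5179, 0.0092, 0.0659]
tool_rot: [-0.0, -0.109, 0.994, 0.0]
contact_force: [-0.0, -0.1, -0.4]
gripper_width: 0.499
grasp_force: 0.0
```

Emit:
play_rows(steps=[[[0, 0, 0, 0, 0, 0], [0, 0, 0, 0, 0, 0], [0, 0, 0, 0, 0, 0], [0, 0, 0, 0, 0, 0], [0, 0, 0, 0, 0, 0], [0, 0, 0, 0, 0, 0], [0, 0, 0, 0, 0, 0], [0, 0, 0, 0, 0, 0]]], claw=-1)

```text
time: 10.07
tool_pos: [0.5185, 0.009, 0.0666]
tool_rot: [0.0, -0.109, 0.994, -0.0]
contact_force: [0.4, -0.1, 1.5]
gripper_width: 0.175
grasp_force: 58.5
```

```bash
python3 go.py -1 -64.5 180
```

```text
t 10.0667 vice pos [ -1.8 -65.3  66.6] world [518.5   9.   66.6] width 0.17470392988543104 gf 58.460198280154145 F [ 0.4 -0.1  1.5]
delta tool [  -0.9    0.8 -113.4]
turn [array([5.0000e-02, 3.0000e-02, 1.7997e+02]), array([-0.02,  0.03, -0.03])]
```

Emit:
play_rows(steps=[[[0, 0, -3, 0, 0, 0], [0, 0, -8, 0, 0, 0], [0, 0, -15, 0, 0, 0], [0, 0, -24, 0, 0, 0], [0, 0, -35, 0, 0, 0], [0, 0, -48, 0, 0, 0], [0, 0, -62, 0, 0, 0], [0, 0, -76, 0, 0, 0], [0, 0, -90, 0, 0, 0], [0, 0, -102, 0, 0, 0], [0, 0, -110, 0, 0, 0], [0, 0, -114, 0, 0, 0]]])

```text
time: 11.07
tool_pos: [0.5191, 0.009, 0.1826]
tool_rot: [0.001, -0.109, 0.994, -0.0]
contact_force: [-0.0, 0.2, -0.3]
gripper_width: 0.173
grasp_force: 58.3
```

```bash
python3 go.py w 450 370 180
```

```text
t 11.0667 vice pos [ -1.3 -65.4 182.6] world [519.1   9.  182.6] width 0.17306844959812298 gf 58.28111490343872 F [-0.   0.2 -0.3]
delta tool [-10.4 367.4   2.3]
turn [array([2.6000e-01, 9.0000e-02, 1.7998e+02]), array([-0.06,  0.16, -0.02])]
```

Emit:
play_rows(steps=[[[0, 6, 0, 0, 0, 0], [-1, 20, 0, 0, 0, 0], [-2, 42, 0, 0, 0, 0], [-3, 70, 0, 0, 0, 0], [-4, 100, 0, 0, 0, 0], [-5, 130, 0, 0, 0, 0], [-6, 160, 0, 0, 0, 0], [-7, 190, 0, 0, 0, 0], [-8, 220, 0, 0, 0, 0], [-9, 250, 0, 0, 0, 0], [-10, 275, 0, 0, 0, 0], [-10, 295, 0, 0, 0, 0]]])

```text
time: 12.07
tool_pos: [0.4628, 0.3013, 0.1791]
tool_rot: [-0.001, -0.109, 0.994, -0.0]
contact_force: [0.3, -0.1, -0.3]
gripper_width: 0.176
grasp_force: 58.3
```

Emit:
play_rows(steps=[[[0, 18, 0, 0, 0, 0], [0, 36, 0, 0, 0, 0], [0, 52, 0, 0, 0, 0], [0, 64, 0, 0, 0, 0], [0, 70, 0, 0, 0, 0], [0, 72, 0, 0, 0, 0], [0, 72, 0, 0, 0, 0], [0, 72, 0, 0, 0, 0]]])

```text
time: 12.73
tool_pos: [0.4488, 0.3691, 0.18]
tool_rot: [-0.0, -0.108, 0.994, -0.0]
contact_force: [0.1, -0.7, -0.1]
gripper_width: 0.176
grasp_force: 58.3
```

```bash
python3 go.py w 450 370 53
python3 - <<'E'
from h import *
p,d=vision.grab_frame("scene")
cv2.imwrite("pics/s5.png",cv2.resize(p[180:380,60:300],(720,600),interpolation=2))
E
```

```text
t 12.7333 vice pos [  8.  301.3 180. ] world [448.8 369.1 180. ] width 0.17643529290096038 gf 58.31480481225299 F [ 0.1 -0.7 -0.1]
delta tool [ -1.4   0.7 127. ]
turn [array([-4.0000e-02,  5.0000e-02,  1.7995e+02]), array([-0.03, -0.03, -0.05])]
```

View pics/s5.png

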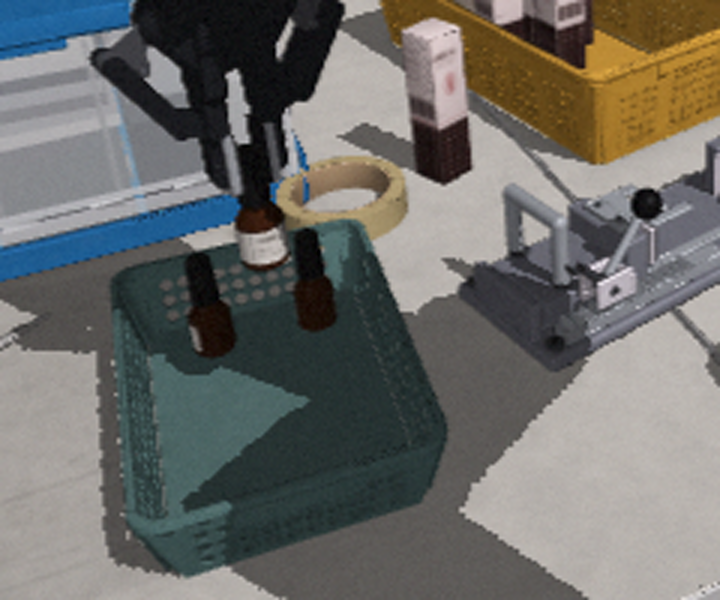

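The bottle hangs upright at (262,235) in the crop, above the tray and clear of both tray bottles at (210,305) and (313,280). I'll lower it.

Emit:
play_rows(steps=[[[0, 0, 4, 0, 0, 0], [0, 0, 14, 0, 0, 0], [0, 0, 28, 0, 0, 0], [0, 0, 44, 0, 0, 0], [0, 0, 60, 0, 0, 0], [0, 0, 76, 0, 0, 0], [0, 0, 92, 0, 0, 0], [0, 0, 105, 0, 0, 0], [0, 0, 113, 0, 0, 0], [0, 0, 118, 0, 0, 0], [0, 0, 120, 0, 0, 0], [0, 0, 120, 0, 0, 0]]])

```text
time: 13.78
tool_pos: [0.4488, 0.3696, 0.0601]
tool_rot: [-0.0, -0.109, 0.994, -0.0]
contact_force: [0.5, 0.4, 0.4]
gripper_width: 0.173
grasp_force: 58.3
```

```bash
python3 go.py w 450 370 53
```

```text
t 13.7833 vice pos [  8.1 301.8  60.1] world [448.8 369.6  60.1] width 0.17321987313615722 gf 58.32098054808739 F [0.5 0.4 0.4]
delta tool [-1.3  0.1  7.1]
turn [array([-2.0000e-02,  1.0000e-02,  1.7997e+02]), array([-0.  , -0.01, -0.03])]
```

Emit:
play_rows(steps=[[[0, 0, 2, 0, 0, 0], [0, 0, 4, 0, 0, 0], [0, 0, 5, 0, 0, 0], [0, 0, 6, 0, 0, 0], [0, 0, 6.5, 0, 0, 0], [0, 0, 6.5, 0, 0, 0]]])

```text
time: 14.28
tool_pos: [0.4488, 0.3696, 0.0538]
tool_rot: [-0.0, -0.109, 0.994, 0.0]
contact_force: [0.3, -0.0, -0.1]
gripper_width: 0.171
grasp_force: 58.3
```

Emit:
play_rows(steps=[[[0, 0, 0.5, 0, 0, 0], [0, 0, 1, 0, 0, 0], [0, 0, 1, 0, 0, 0]]])

```text
time: 14.53
tool_pos: [0.449, 0.3697, 0.0531]
tool_rot: [0.0, -0.109, 0.994, 0.0]
contact_force: [1.0, 0.6, 0.5]
gripper_width: 0.174
grasp_force: 58.5
```

Emit:
play_rows(steps=[[[0, 0, 0.5, 0, 0, 0], [0, 0, 1, 0, 0, 0], [0, 0, 1, 0, 0, 0]]])

```text
time: 14.78
tool_pos: [0.4494, 0.3699, 0.053]
tool_rot: [0.001, -0.109, 0.994, 0.0]
contact_force: [-1.1, -1.0, 5.9]
gripper_width: 0.174
grasp_force: 59.3
```

Contact at 5.9 N means the bottle stands on the tray floor. I'll release, then lift straight up.

Emit:
play_rows(steps=[[[0, 0, -0.8, 0, 0, 0], [0, 0, -0.8, 0, 0, 0]]])

```text
time: 14.95
tool_pos: [0.4492, 0.3698, 0.0531]
tool_rot: [0.0, -0.109, 0.994, 0.0]
contact_force: [-0.2, -0.4, 2.7]
gripper_width: 0.176
grasp_force: 58.7
```

Emit:
play_rows(steps=[[[0, 0, 0, 0, 0, 0], [0, 0, 0, 0, 0, 0], [0, 0, 0, 0, 0, 0], [0, 0, 0, 0, 0, 0], [0, 0, 0, 0, 0, 0], [0, 0, -4, 0, 0, 0], [0, 0, -14, 0, 0, 0], [0, 0, -30, 0, 0, 0], [0, 0, -55, 0, 0, 0], [0, 0, -85, 0, 0, 0], [0, 0, -110, 0, 0, 0], [0, 0, -125, 0, 0, 0]]], claw=0)

```text
time: 15.95
tool_pos: [0.4502, 0.3705, 0.1826]
tool_rot: [0.003, -0.109, 0.994, 0.001]
contact_force: [0.6, -0.2, -0.2]
gripper_width: 0.497
grasp_force: 0.0
```

```bash
python3 go.py w 450 370 180
python3 - <<'E'
from h import *
p,d=vision.grab_frame("scene")
cv2.imwrite("pics/s6.png",cv2.resize(p[180:380,60:360],(800,533),interpolation=2))
E
```

```text
t 15.95 vice pos [  9.6 302.4 182.6] world [450.2 370.5 182.6] width 0.4974679520738263 gf 0.0 F [ 0.6 -0.2 -0.2]
delta tool [ 0.3 -0.5  2.6]
turn [array([  0.51,  -0.18, 179.98]), array([ 0.12,  0.33, -0.02])]
```

View pics/s6.png

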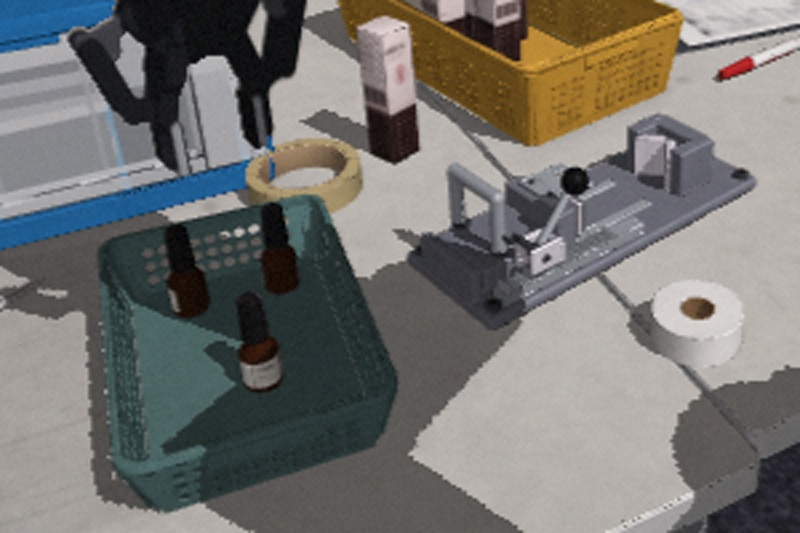

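The bottle stands upright in the tray at (258,345). The two other bottles are undisturbed, the ball is off at (573,180), the jaw is at its stop, and the gripper is clear.

```bash
python3 -c "
from plant import order
print(order.job_done())"
```

```text
the job is handed in; nothing more can be done
None
```

I handed the job in at about 16 s: the pawl is off, the jaw is at its end stop, and the bottle was set down upright in the tray with nothing else disturbed in the final camera view; the hand-in returned no verdict.

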